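Roll a spray can over the till's scanner glass

TASK

At the shop till a spray can lies on its side next to the flat scanner glass, its barcode facing up. Push along the top of the can with your fingertips to roll it half a turn onto the glass, so that it comes to rest there with the barcode squarely down, and take your hand away. Touch the can only from above: do not grip it, shove it from the side or pick it up, and leave the other goods standing where they are.

Things in the scene. Friction and masses are not known exactly. Their poses are not given: they have to be found in the camera images.
- spray_can: Grey aerosol can lying on its side, cap away from the robot, 0.25 to 0.5 kg. Tube 65 mm in diameter, 160 mm long, then a 41 mm dome and black cap, narrower, clear of the counter. Origin: on the can's axis, half-way along the tube, 32.5 mm above the counter (top at 65 mm). x: along the can to the cap. z: from the axis out through the barcode, up at the start, down when it faces the glass.
- barcode (a point): Centre of the barcode, a white label with black bars, 46 mm along the can and 34 mm round it, half-way along the tube on the can's surface, 32.5 mm from its axis. Half a turn moves the can 102 mm. Rolling resistance keeps the can where it is left and stops a slowly moving one within about a centimetre.
- scanner: Fixed scanner let in flush with the counter (no step): 282 x 300 mm stainless plate with a dark 150 mm square glass in the middle. Origin: centre of the glass, z = 0. x: away from the robot, y: to the robot's left, turned by up to 17 degrees. The can starts 85 to 130 mm away on the +y side, its axis roughly along the scanner's x; it is rolled towards -y.
- standing_can: Other goods, to be left alone: the same kind of aerosol can standing upright, 65 mm in diameter, 201 mm tall. Origin: centre of its underside.
- wipes_tub: Other goods, to be left alone: upright round tub of wipes with an orange band and a yellow lid, 92 mm in diameter, 160 mm tall. Origin: centre of its underside.
- bulb_carton: Other goods, to be left alone: small upright carton, 60 x 55 mm, 110 mm tall. Origin: centre of its underside.
Mind the look-alikes: they are no part of the job. What is shaped like the spray_can but blue or purple is not meant.

How it is judged:
At the end, for the whole second after the job is handed in: The can lies still on the scanner glass: its barcode faces straight down to within 20 degrees of roll, and the barcode's centre lies within 60 mm of the glass centre both ways (the glass reaches 75 mm) (angle between spray_can's own z axis and vertical above 2.79 rad and x of barcode in the frame of scanner between -0.06 and 0.06 m and y of barcode in the frame of scanner between -0.06 and 0.06 m and height (world z) of barcode below 0.008 m and linear speed of spray_can below 0.01 m/s and angular speed of spray_can below 0.3 rad/s); the robot touches nothing.
It fails at once if the spray can is lifted off the counter (its centre more than 10 mm above where it lies) (height (world z) of spray_can above 0.0425 m).
It fails at once if the fingers reach down beside the can and touch its flank (to grip it or shove it) rather than its top: the fingertips about as low as 41 mm above the counter while touching it (contact force between the fingers and spray_can above 0.5 N and height (world z) of the grasp point below 0.06 m).
It fails at once if other goods are shoved more than 20 mm or tipped (distance of any of standing_can, wipes_tub, bulb_carton from where it was at the start of the episode above 0.02 m or angle between any of standing_can, wipes_tub, bulb_carton's own z axis and vertical above 0.25 rad).
It also fails if it takes over 45 s, if anything falls off the work surface, if the arm or the gripper's body presses on something with over 40 N, if the wrist force passes 120 N, or if a joint passes its speed limit or range.

ROBOT

A 6-joint arm with a two-finger parallel gripper is mounted at the origin on the work surface. World frame = base frame: x ahead of the robot, y to its left, z up, the work surface at z = 0. Lengths are in m, angles in rad, forces in N, time in s.
With the tool pointing down it reaches from about 0.35 to 0.85 m from the base axis. Payload 8.1 kg.
Tool frame: the origin (TCP) lies midway between the tips of the shut fingers; the grasp point (between the pads) lies 19 mm behind it; z points along the fingers, y is the line along which they close (so a half turn about z gives the same grasp; the last joint's range is limited). The gripper opens to 93 mm and grips with 3 to 60 N. Pads are 15 mm wide; open, the fingers measure 128 mm over their backs; the gripper's body (75 mm by 188 mm) begins 65 mm behind the grasp point.
Start: joints at [1.225, 0.13, 1.488, -0, 1.523, -0.085], TCP at [0.155, 0.58, 0.18] pointing down, gripper open.
Joint ranges: [-2.96, 2.96], [-0.89, 2.26], [0.02, 2.5], [-1.34, 4.48], [0, 2.73], [-2.66, 2.66]. Speed limits (rad/s): [2.39, 2.39, 2.79, 3.14, 3.14, 3.14].

INTERFACE

Orientations are given as a rotation vector (axis times angle).
In Python, from plant import read_state, read_camera, camera_model, close_job gives the robot as it stands. The module is installed in compiled form; this text tells all that it offers.
- The arm moves only by the tool carry_out, never from a script. Its argument "moves" is a list of rows, each an object of numbers: "jaw": the finger opening in m, from 0 to 0.093; "dx", "dy", "dz": the shift along the tool's x, y, z in m; "yaw": the turn about the tool's z in rad. In form: [{"jaw": .., "dx": .., "dy": .., "dz": .., "yaw": ..}, ...]. A call has 1 to 8 rows; each row shifts and turns the commanded pose from where the row before left it, along the tool's axes as they then stand; what a row does not reach is not made up. A row lasts 1/8 s, in which the tool goes at most 62.5 mm and 10.7 degrees, less where a joint would pass 70% of its speed; a pose out of reach is approached as far as the arm can. A call is refused whole if a number of a shift passes 0.0625 or a number of a turn 0.188, either way. A call with a gripper value outside its range is refused whole. The fingers move at their own pace and stop on an object; "grip_force" is the grip in N (left out, the last holds). Time passes only in rows, so rows that do not move let the fingers close. It gives the time, the measured TCP pose, the force, the opening and the grip force at its end, in the units of the state.
- read_state(): the state, without advancing time (a new reading comes with each control period).
- read_camera(name): name is "side" or "top" or "wrist"; returns the picture (420x560x3 uint8, red, green, blue); there is no depth.
- camera_model(name): a dict with "camera_matrix" (3x3 intrinsics, pixels), "view" (4x4, takes a point from world to camera coordinates). Camera axes: x right, y up, looking along -z (the intrinsics and any distortion apply to the point x, -y, -z); pixel columns grow to the right and rows downward; lengths in m; the calibration is good to about 2 mm. The wrist camera is an equidistant fisheye: a pixel r from the principal point sees the ray r / f radians off the axis. A picture is of the moment at which its call begins: read the wrist's pose just before it. camera_model takes no time and is no camera call; for the wrist camera it gives the pose at the moment of the call.
- close_job(): hands the job in; it is judged then, once.
The state is a dict: "t": time; "q": joint angles; "dq": joint speeds; "joint_torque": joint torques, N m; "tool_pos": TCP position; "orientation": TCP orientation; "force": force on the tool from outside, world axes, zero at the start; "wrist_torque": the same for the moment, N m; "opening": finger opening in m; "gripper_force": force on a finger pad.
Only numpy, scipy, OpenCV 4.12 (cv2) and the standard library are available. Lean on these libraries where they do the work, as an engineer would, in place of code of your own. Each camera call takes 0.05 s, during which the arm holds its last target. There are 200 camera calls.

## Working session

There is one attempt and no reset: what is moved stays moved. The work goes in short steps, Python scripts to look and compute and a tool call to move; the robot and the scene stay as the last step left them, time stands still between calls to the robot, and variables do not carry over. Pictures are saved under pics/ and viewed, at most 10 in all, crops included, and the job is handed in when it is done.

Besides the shell and the picture viewer there is one more tool, called after "Call:" as a command line: name --argument value ..., lists and objects as JSON in quotes. carry_out: Moves the arm, as the interface text tells. Its arguments: {"type":"object","properties":{"moves":{"type":"array","items":{"type":"object","properties":{"jaw":{"type":"number"},"dx":{"type":"number"},"dy":{"type":"number"},"dz":{"type":"number"},"yaw":{"type":"number"}}}},"grip_force":{"type":"number"}},"required":["moves"]}

```bash
mkdir -p pics; cat > h.py <<'E'
import numpy as np, cv2
from plant import *
def snap(n,f):
    im=read_camera(n); cv2.imwrite('pics/'+f,cv2.cvtColor(im,cv2.COLOR_RGB2BGR)); return im
def px2w(n,u,v,z,m=None):
    m=m or camera_model(n); K=np.array(m["camera_matrix"]);V=np.array(m["view"])
    a=np.linalg.inv(K)@[u,v,1]; d=V[:3,:3].T@np.array([a[0],-a[1],-a[2]]); c=-V[:3,:3].T@V[:3,3]
    return c+d*(z-c[2])/d[2]
def w2px(n,p):
    m=camera_model(n);K=np.array(m["camera_matrix"]);V=np.array(m["view"])
    q=V[:3,:3]@p+V[:3,3];a=K@[q[0],-q[1],-q[2]];return a[:2]/a[2]
E
python3 - <<'E'
from h import *
snap('top','t0.png');snap('side','s0.png')
s=read_state();print(s['t'],s['tool_pos'],s['orientation'],s['force'],s['opening'])
for n in('top','side'):
    m=camera_model(n);print(m)
E
```

```text
0.1 [0.15447797 0.57917747 0.17909205] [-4.08416284e-01 -3.11458229e+00  2.51924495e-03] [-0.55789938 -0.49328001 -0.04864253] 0.09334570570542877
{'camera_matrix': array([[467.20432297,   0.        , 282.46204531],
       [  0.        , 467.20432297, 207.5508083 ],
       [  0.        ,   0.        ,   1.        ]]), 'view': array([[ 0.01976298, -0.99980151, -0.00252323,  0.10449162],
       [ 0.99109865,  0.0192585 ,  0.13172915, -0.56676508],
       [-0.13165441, -0.00510413,  0.99128254, -1.21036814],
       [ 0.        ,  0.        ,  0.        ,  1.        ]])}
{'camera_matrix': array([[489.54635528,   0.        , 272.82469963],
       [  0.        , 489.54635528, 216.92124275],
       [  0.        ,   0.        ,   1.        ]]), 'view': array([[ 0.90611631, -0.42296788,  0.00716956, -0.4568721 ],
       [ 0.27086398,  0.59311859,  0.75818404, -0.25331191],
       [-0.3249399 , -0.68506095,  0.6520012 , -1.17032664],
       [ 0.        ,  0.        ,  0.        ,  1.        ]])}
```

View pics/t0.png

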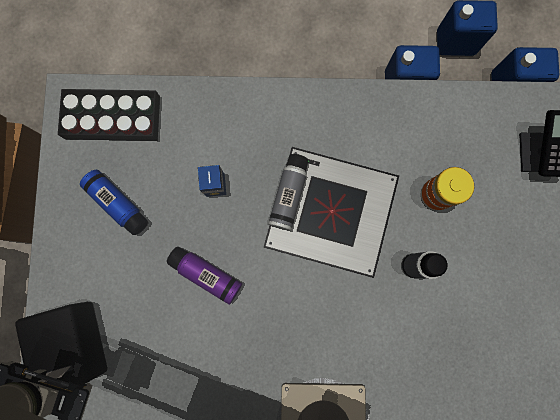

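View pics/s0.png

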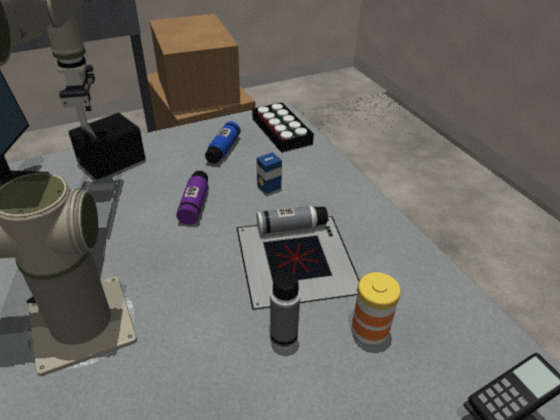

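The top view shows three lying cans: blue (115,202), purple (205,275) and grey (288,195). The grey one fits: it is grey, lies on the plate beside the glass at (332,212), and its cap points away from the robot. The carton is at (210,180), the tub at (447,188) and the standing can at (425,265). I'll confirm with a crop.

```bash
python3 - <<'E'
from h import *
im=cv2.imread('pics/t0.png')
cv2.imwrite('pics/c0.png',cv2.resize(im[135:290,250:410],None,fx=5,fy=5,interpolation=cv2.INTER_CUBIC)[:600+175][:, :800][:775])
c=im[140:285,255:405]; cv2.imwrite('pics/c0.png',cv2.resize(c,None,fx=4,fy=4,interpolation=cv2.INTER_CUBIC))
E
```

```text
(no output)
```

View pics/c0.png

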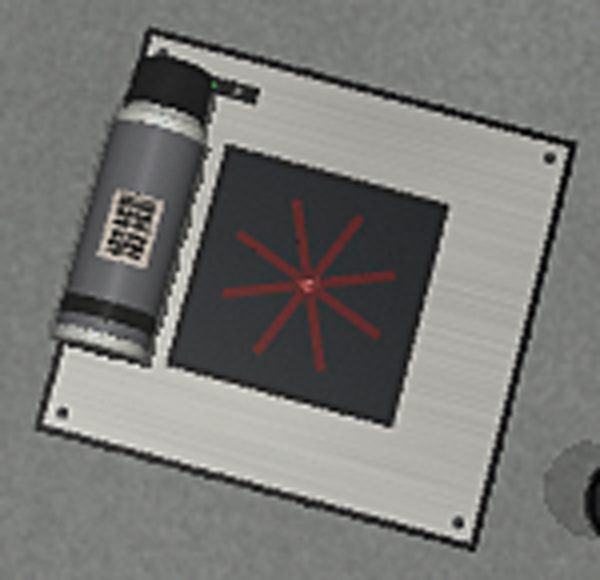

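The crop confirms the grey can. Barcode centre is at about crop (132,229), and the glass corners are (225,145), (448,205), (392,427), (168,367).

```bash
python3 - <<'E'
from h import *
P=lambda u,v,z:px2w('top',255+(u-1.5)/4,140+(v-1.5)/4,z)
g=np.array([P(*a,0) for a in [(225,145),(448,205),(392,427),(168,367)]])
c=g.mean(0);print('glass',c,g.round(3).tolist())
q=np.array([P(*a,0) for a in [(150,30),(576,144),(475,548),(38,430)]]);print('plate c',q.mean(0))
ax=(g[0]-g[3]+g[1]-g[2]+q[0]-q[3]+q[1]-q[2]);th=np.arctan2(ax[1],ax[0]);print('th',np.degrees(th))
b=P(132,229,.065);print('bar',b)
R=np.array([[np.cos(th),np.sin(th)],[-np.sin(th),np.cos(th)]])
print('bar in scanner',R@(b-c)[:2])
for n,(a,d,z) in dict(left=((122,110),(52,335),.035),right=((207,128),(150,365),.035),bl=((114,190),(100,257),.063),br=((163,200),(151,268),.063),cap=((175,58),(100,350),.045)).items():
    A,B=P(*a,z),P(*d,z);print(n,A.round(3),B.round(3),np.degrees(np.arctan2(*(A-B)[[1,0]])))
# barcode via side 
m=camera_model('side');b2=px2w('side',287,212,.065);print('side bar',b2,w2px('side',b))
for n,u,v,z in(('carton',209,175,.11),('stand',432,264,.2),('tub',455,185,.16)):print(n,px2w('top',u,v,z))
from scipy.spatial.transform import Rotation as Ro
print(Ro.from_rotvec(read_state()['orientation']).as_matrix().round(3))
E
```

```text
glass [ 0.56297522 -0.01968832  0.        ] [[0.66, 0.039, 0.0], [0.621, -0.116, 0.0], [0.467, -0.077, 0.0], [0.505, 0.076, 0.0]]
plate c [ 0.56311137 -0.02060677  0.        ]
th -14.143657659198897
bar [0.58944642 0.10247038 0.065     ]
bar in scanner [-0.00418121  0.12492394]
left [0.676 0.111 0.035] [0.522 0.154 0.035] -15.863544444219656
right [0.664 0.053 0.035] [0.503 0.089 0.035] -12.510421498274715
bl [0.615 0.115 0.063] [0.571 0.123 0.063] -10.515206552653579
br [0.609 0.082 0.063] [0.564 0.09  0.063] -8.942943621879618
cap [0.71  0.076 0.045] [0.511 0.122 0.045] -13.186496281501384
side bar [0.59312264 0.09663529 0.065     ] [284.92852922 211.14152284]
carton [0.63474363 0.30337194 0.11      ]
stand [ 0.41974385 -0.22902264  0.2       ]
tub [ 0.61151519 -0.30146477  0.16      ]
[[-0.966  0.258 -0.001]
 [ 0.258  0.966 -0.002]
 [ 0.    -0.002 -1.   ]]
```

The can's axis is at about -14°, close to the scanner's -14.1°. In the scanner frame the barcode is at y = 125 mm, so half a turn brings it to about 23 mm, within the 60 mm limit. I'll span the open fingers along the can's axis and roll it in short top strokes. First I approach.

Call:
carry_out --moves '[{"dx": -0.049,"dy": -0.031},{"dx": -0.049,"dy": -0.031},{"dx": -0.049,"dy": -0.031},{"dx": -0.049,"dy": -0.031},{"dx": -0.049,"dy": -0.031},{"dx": -0.049,"dy": -0.031},{"dx": -0.049,"dy": -0.031},{"dx": -0.049,"dy": -0.031}]'

```text
invalid input at $.moves[0]: expected keys jaw, dx, dy, dz, yaw
```

Call:
carry_out --moves '[{"dx": -0.049,"dy": -0.031},{"dx": -0.049,"dy": -0.031},{"dx": -0.05,"dy": -0.03},{"yaw": 0.18},{"yaw": 0.18},{"yaw": 0.18},{"yaw": 0.18},{"yaw": 0.18}]'

```text
invalid input at $.moves[0]: expected keys jaw, dx, dy, dz, yaw
```

Call:
carry_out --moves '[{"yaw": 0.18},{"yaw": 0.18},{"yaw": 0.18},{"yaw": 0.11},{}]'

```text
invalid input at $.moves[0]: expected keys jaw, dx, dy, dz, yaw
```

```bash
cat >> h.py <<'E'
from scipy.spatial.transform import Rotation as Ro
TH=np.radians(-14.14);C=np.array([.563,-.020])
RS=np.array([[np.cos(TH),np.sin(TH)],[-np.sin(TH),np.cos(TH)]])
def st():
    s=read_state();R=Ro.from_rotvec(s['orientation']).as_matrix()
    print('t',round(s['t'],2),'tcp',s['tool_pos'].round(4),'scan',(RS@(s['tool_pos'][:2]-C)).round(4),'yaxis',np.degrees(np.arctan2(R[1,1],R[0,1])).round(1),'z',R[:,2].round(3),'F',s['force'].round(1),'op',round(s['opening'],4))
    return s
E
python3 - <<'E'
from h import *
s=st();snap('wrist','w1.png');snap('side','s1.png');print(camera_model('wrist'))
E
```

```text
t 0.1 tcp [0.1545 0.5792 0.1791] scan [-0.5425  0.4812] yaxis 75.1 z [-0.001 -0.002 -1.   ] F [-0.6 -0.5 -0. ] op 0.0933
{'camera_matrix': array([[325.1922621 ,   0.        , 274.2866616 ],
       [  0.        , 325.1922621 , 205.46290607],
       [  0.        ,   0.        ,   1.        ]]), 'view': array([[ 0.25887413,  0.96591024, -0.00126542, -0.60024161],
       [-0.93426132,  0.25005884, -0.25421715,  0.02857363],
       [-0.24523451,  0.06699248,  0.96714634, -0.38926626],
       [ 0.        ,  0.        ,  0.        ,  1.        ]])}
```

View pics/w1.png

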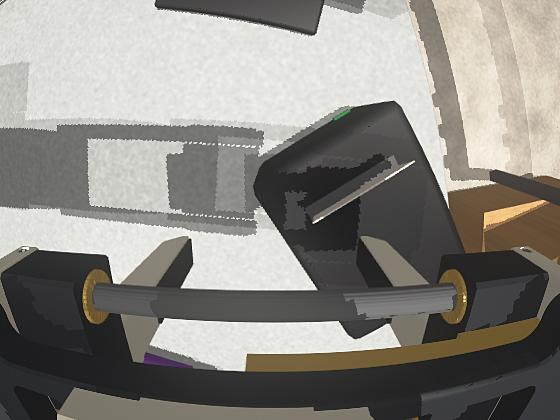

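The wrist view shows the open fingertips at (180,240) and (365,240). The black box lies on the tool's +x side, away from my path. Rows need all five keys, so I resend.

Call:
carry_out --moves '[{"jaw": 0.093,"dx": -0.02,"dy": -0.012,"dz": -0.03,"yaw": 0},{"jaw": 0.093,"dx": -0.049,"dy": -0.031,"dz": 0,"yaw": 0},{"jaw": 0.093,"dx": -0.049,"dy": -0.031,"dz": 0,"yaw": 0},{"jaw": 0.093,"dx": -0.049,"dy": -0.031,"dz": 0,"yaw": 0},{"jaw": 0.093,"dx": -0.049,"dy": -0.031,"dz": 0,"yaw": 0},{"jaw": 0.093,"dx": -0.049,"dy": -0.031,"dz": 0,"yaw": 0},{"jaw": 0.093,"dx": -0.049,"dy": -0.031,"dz": 0,"yaw": 0},{"jaw": 0.093,"dx": -0.049,"dy": -0.031,"dz": 0,"yaw": 0}]'

```text
t: 1.2
tool_pos: [0.4473, 0.2633, 0.2101]
orientation: [0.408, 3.115, 0.0]
force: [1.0, 0.4, 0.3]
opening: 0.0931
gripper_force: 0.0
```

Call:
carry_out --moves '[{"jaw": 0.093,"dx": -0.049,"dy": -0.031,"dz": 0,"yaw": 0},{"jaw": 0.093,"dx": -0.049,"dy": -0.031,"dz": 0,"yaw": 0},{"jaw": 0.093,"dx": -0.049,"dy": -0.031,"dz": 0,"yaw": 0},{"jaw": 0.093,"dx": -0.03,"dy": -0.018,"dz": 0,"yaw": 0},{"jaw": 0.093,"dx": 0,"dy": 0,"dz": 0,"yaw": 0.18},{"jaw": 0.093,"dx": 0,"dy": 0,"dz": 0,"yaw": 0.18},{"jaw": 0.093,"dx": 0,"dy": 0,"dz": 0,"yaw": 0.18},{"jaw": 0.093,"dx": 0,"dy": 0,"dz": 0,"yaw": 0.18}]'

```text
t: 2.2
tool_pos: [0.5886, 0.1119, 0.2097]
orientation: [-1.488, -2.766, 0.001]
force: [-0.3, 1.4, -0.4]
opening: 0.0933
gripper_force: 0.0
```

Call:
carry_out --moves '[{"jaw": 0.093,"dx": 0,"dy": 0,"dz": 0,"yaw": 0.18},{"jaw": 0.093,"dx": 0,"dy": 0,"dz": 0,"yaw": 0.18},{"jaw": 0.093,"dx": 0,"dy": 0,"dz": 0,"yaw": 0.18},{"jaw": 0.093,"dx": 0,"dy": 0,"dz": 0,"yaw": 0.18},{"jaw": 0.093,"dx": 0,"dy": 0,"dz": 0,"yaw": 0.11},{"jaw": 0.093,"dx": 0,"dy": 0,"dz": 0,"yaw": 0}]'

```text
t: 2.95
tool_pos: [0.5886, 0.112, 0.2098]
orientation: [-2.47, -1.94, 0.001]
force: [-0.0, -0.9, -0.2]
opening: 0.0933
gripper_force: 0.0
```

```bash
python3 - <<'E'
from h import *
s=st();snap('wrist','w1.png');print(camera_model('wrist')['view'].round(4).tolist())
E
```

```text
t 2.95 tcp [0.5886 0.112  0.2098] scan [-0.0074  0.1342] yaxis -13.7 z [-0. -0. -1.] F [-0.  -0.9 -0.2] op 0.0933
[[0.9717, -0.2363, -0.0004, -0.545], [0.2284, 0.9397, -0.2546, -0.2033], [0.0605, 0.2473, 0.9671, -0.4812], [0.0, 0.0, 0.0, 1.0]]
```

View pics/w1.png

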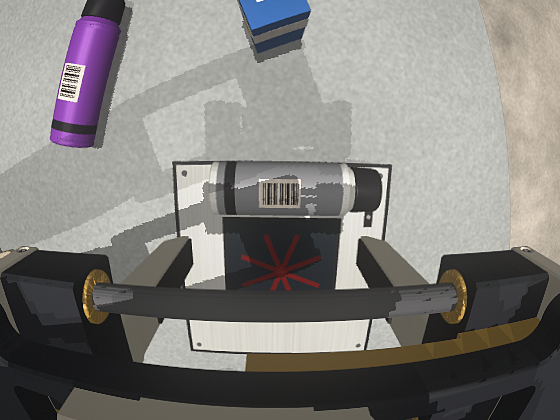

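The wrist view shows the can lying horizontally, with its tube ends at columns 210 and 353, its edges at rows 163 and 217, and the barcode at (280,194). The can is aligned with the fingers.

```bash
cat >> h.py <<'E'
def fe(u,v,z,m=None):
    m=m or camera_model('wrist');K=np.array(m["camera_matrix"]);V=np.array(m["view"])
    x=np.array([(u-K[0,2])/K[0,0],(v-K[1,2])/K[1,1]]);r=np.hypot(*x)
    a=np.r_[x/r*np.sin(r),np.cos(r)]; d=V[:3,:3].T@np.array([a[0],-a[1],-a[2]]); c=-V[:3,:3].T@V[:3,3]
    return c+d*(z-c[2])/d[2]
def sc(p): return (RS@(np.asarray(p)[:2]-C)).round(4)
E
python3 - <<'E'
from h import *
for n,u,v,z in(('bar',280,194,.065),('barL',259,194,.065),('barR',300.5,193.5,.065),('endL',210,190,.065),('endR',353,190,.065),('glassctr',282,270,0)):
    print(n,sc(fe(u,v,z)),fe(u,v,z).round(4))
E
```

```text
bar [-0.0015  0.1269] [0.5925 0.1034 0.065 ]
barL [-0.0246  0.1267] [0.5701 0.1088 0.065 ]
barR [0.021  0.1276] [0.6146 0.0986 0.065 ]
endL [-0.0792  0.1309] [0.5182 0.1263 0.065 ]
endR [0.08   0.1324] [0.673  0.0888 0.065 ]
glassctr [0.004  0.0029] [ 0.5676 -0.0182 -0.    ]
```

Call:
carry_out --moves '[{"jaw": 0.093,"dx": 0.004,"dy": 0.005,"dz": 0.05,"yaw": 0},{"jaw": 0.093,"dx": 0,"dy": 0,"dz": 0.05,"yaw": 0},{"jaw": 0.093,"dx": 0,"dy": 0,"dz": 0.035,"yaw": 0.0},{"jaw": 0.093,"dx": 0,"dy": 0,"dz": 0.006,"yaw": 0},{"jaw": 0.093,"dx": 0,"dy": 0,"dz": 0.003,"yaw": 0},{"jaw": 0.093,"dx": 0,"dy": 0,"dz": 0.001,"yaw": 0},{"jaw": 0.093,"dx": 0,"dy": 0,"dz": 0,"yaw": 0}]'

```text
t: 3.88
tool_pos: [0.5957, 0.1148, 0.0667]
orientation: [2.47, 1.939, 0.003]
force: [-0.1, 0.8, 0.6]
opening: 0.093
gripper_force: 0.0
```

```bash
python3 - <<'E'
from h import *
s=st()
E
```

```text
t 3.88 tcp [0.5957 0.1148 0.0667] scan [-0.0012  0.1387] yaxis -13.7 z [ 0.003  0.    -1.   ] F [-0.1  0.8  0.6] op 0.093
```

Call:
carry_out --moves '[{"jaw": 0.093,"dx": 0,"dy": 0,"dz": 0.001,"yaw": 0},{"jaw": 0.093,"dx": 0,"dy": 0,"dz": 0,"yaw": 0}]'

```text
t: 4.12
tool_pos: [0.5947, 0.1147, 0.0643]
orientation: [2.471, 1.939, 0.001]
force: [-0.1, -0.4, -0.0]
opening: 0.0924
gripper_force: 0.0
```

Call:
carry_out --moves '[{"jaw": 0.093,"dx": 0,"dy": 0,"dz": 0.001,"yaw": 0},{"jaw": 0.093,"dx": 0,"dy": 0,"dz": 0,"yaw": 0}]'

```text
t: 4.38
tool_pos: [0.5944, 0.1146, 0.0629]
orientation: [-2.471, -1.939, 0.0]
force: [0.2, 0.1, -0.6]
opening: 0.0932
gripper_force: 0.0
```

Call:
carry_out --moves '[{"jaw": 0.093,"dx": -0.005,"dy": 0,"dz": 0,"yaw": 0},{"jaw": 0.093,"dx": -0.003,"dy": 0,"dz": 0,"yaw": 0}]'

```text
t: 4.62
tool_pos: [0.5926, 0.1065, 0.063]
orientation: [2.471, 1.939, -0.0]
force: [-0.6, -0.5, 0.5]
opening: 0.0927
gripper_force: 0.0
```

```bash
python3 - <<'E'
from h import *
s=st();snap('wrist','w2.png')
E
```

```text
t 4.62 tcp [0.5926 0.1065 0.063 ] scan [-0.0022  0.1299] yaxis -13.8 z [-0. -0. -1.] F [-0.6 -0.5  0.5] op 0.0927
```

View pics/w2.png

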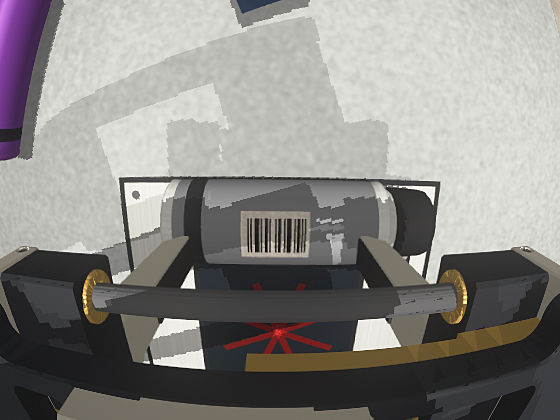

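The tips at about (185,240) and (365,238) now sit over the top of the can, with the barcode at (275,234). There's no contact force yet, so I keep lowering in 1 mm steps.

Call:
carry_out --moves '[{"jaw": 0.093,"dx": 0,"dy": 0,"dz": 0.001,"yaw": 0},{"jaw": 0.093,"dx": 0,"dy": 0,"dz": 0,"yaw": 0}]'

```text
t: 4.92
tool_pos: [0.5926, 0.1069, 0.0619]
orientation: [-2.471, -1.939, 0.0]
force: [0.3, 0.1, 0.5]
opening: 0.0927
gripper_force: 0.0
```

Call:
carry_out --moves '[{"jaw": 0.093,"dx": 0,"dy": 0,"dz": 0.001,"yaw": 0},{"jaw": 0.093,"dx": 0,"dy": 0,"dz": 0,"yaw": 0}]'

```text
t: 5.18
tool_pos: [0.5926, 0.107, 0.0609]
orientation: [-2.471, -1.94, 0.0]
force: [-0.3, -0.4, 0.1]
opening: 0.093
gripper_force: 0.0
```

```bash
python3 - <<'E'
from h import *
s=st();print(s['joint_torque'],s['wrist_torque']); m=camera_model('wrist')
import pickle
print('bar (now pose)',sc(fe(275,234,.065)))
E
```

```text
t 5.17 tcp [0.5926 0.107  0.0609] scan [-0.0023  0.1304] yaxis -13.7 z [-0.  0. -1.] F [-0.3 -0.4  0.1] op 0.093
[-1.72188162e-02 -5.79304862e+01 -4.65278757e+01  7.59600545e-02
 -3.38300911e-02  5.39304583e-04] [-0.09648387  0.07436542 -0.00183262]
bar (now pose) [-0.0023  0.1299]
```

Call:
carry_out --moves '[{"jaw": 0.093,"dx": 0,"dy": 0,"dz": 0.001,"yaw": 0},{"jaw": 0.093,"dx": 0,"dy": 0,"dz": 0.001,"yaw": 0}]'

```text
t: 5.42
tool_pos: [0.5927, 0.1069, 0.059]
orientation: [2.471, 1.94, 0.0]
force: [0.6, -0.4, 0.5]
opening: 0.0929
gripper_force: 0.0
```

Call:
carry_out --moves '[{"jaw": 0.093,"dx": 0,"dy": 0,"dz": 0.001,"yaw": 0},{"jaw": 0.093,"dx": 0,"dy": 0,"dz": 0.001,"yaw": 0}]'

```text
t: 5.68
tool_pos: [0.5926, 0.1069, 0.0569]
orientation: [-2.471, -1.94, 0.0]
force: [-0.3, -0.2, -0.0]
opening: 0.0928
gripper_force: 0.0
```

```bash
python3 - <<'E'
from h import *
s=st();im=snap('side','s2.png')
cv2.imwrite('pics/s2c.png',cv2.resize(cv2.imread('pics/s2.png')[100:270,200:400],None,fx=3,fy=3,interpolation=cv2.INTER_CUBIC))
E
```

```text
t 5.67 tcp [0.5926 0.1069 0.0569] scan [-0.0023  0.1303] yaxis -13.7 z [-0. -0. -1.] F [-0.3 -0.2 -0. ] op 0.0928
```

View pics/s2c.png

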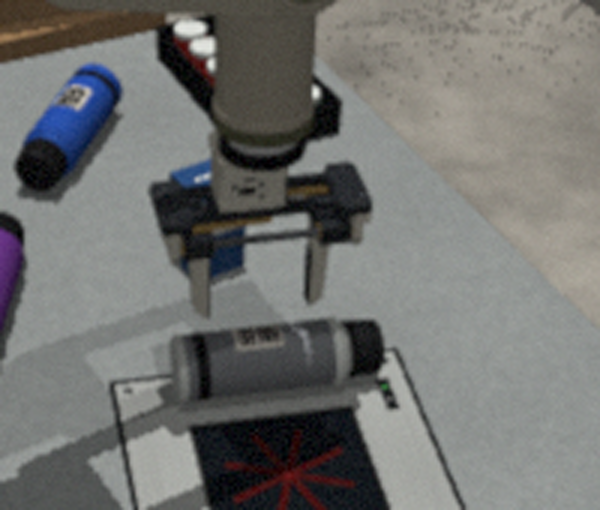

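```bash
python3 - <<'E'
from h import *
s=read_state();p=s['tool_pos'];R=Ro.from_rotvec(s['orientation']).as_matrix()
for y in(-.05,.05): print('expect side px crop',[(w2px('side',p+R@[0,y,dz])-[200,100])*3 for dz in(0,-.019,-.03)])
print('bar top crop',(w2px('side',np.array([.592,.103,.065]))-[200,100])*3)
# triangulate tips
m=camera_model('side');V=m['view'];c=-V[:3,:3].T@V[:3,3]
mw=camera_model('wrist');
for ts,tw in(((203,316),(188,240)),((316,303),(362,240))):
    us=np.array(ts)/3+[200,100];
    a0=c;d0=px2w('side',*us,0)-c; cw=-mw['view'][:3,:3].T@mw['view'][:3,3];dw=fe(*tw,0)-cw
    A=np.c_[d0,-dw];t,*_=np.linalg.lstsq(A,cw-a0,rcond=None);q0=a0+d0*t[0];q1=cw+dw*t[1]
    print(q0.round(4),q1.round(4),sc(q0), 'in tool',(R.T@(q0-p)).round(4))
E
```

```text
expect side px crop [array([203.8926638 , 342.80818709]), array([203.91171531, 327.39379162]), array([203.92290236, 318.34245071])]
expect side px crop [array([306.43313099, 330.16381426]), array([307.36283469, 314.8062327 ]), array([307.90867254, 305.78965086])]
bar top crop [256.96113326 332.37739908]
[0.5449 0.123  0.0862] [0.5441 0.1235 0.0863] [-0.0524  0.1342] in tool [ 0.0043 -0.0501 -0.0294]
[0.6504 0.0962 0.0862] [0.6436 0.0981 0.084 ] [0.0564 0.134 ] in tool [ 0.0033  0.0587 -0.0295]
```

Triangulating the tips shows that, opened wide, they sit about 29 mm above the TCP: the fingers swing up as they open. Touching the can like that would break the low-finger rule, so I'll raise, shut the fingers (tips at the TCP) and touch down again.

Call:
carry_out --moves '[{"jaw": 0.093,"dx": 0.004,"dy": 0,"dz": -0.04,"yaw": 0},{"jaw": 0,"dx": 0,"dy": 0,"dz": 0,"yaw": 0},{"jaw": 0,"dx": 0,"dy": 0,"dz": 0,"yaw": 0},{"jaw": 0,"dx": 0,"dy": 0,"dz": 0,"yaw": 0},{"jaw": 0,"dx": 0,"dy": 0,"dz": 0,"yaw": 0},{"jaw": 0,"dx": 0,"dy": 0,"dz": 0,"yaw": 0},{"jaw": 0,"dx": 0,"dy": 0,"dz": 0,"yaw": 0}]'

```text
t: 6.6
tool_pos: [0.5935, 0.1108, 0.0968]
orientation: [-2.471, -1.939, 0.0]
force: [-0.4, -0.5, -0.1]
opening: 0.0375
gripper_force: 0.0
```

```bash
python3 - <<'E'
from h import *
s=st();p=s['tool_pos']
im=snap('side','s3.png');snap('wrist','w3.png')
a=cv2.resize(cv2.imread('pics/s3.png')[130:250,220:340],None,fx=3.3,fy=3.3,interpolation=cv2.INTER_CUBIC)
b=cv2.imread('pics/w3.png')[60:300,80:480]
h=np.zeros((400,800,3),np.uint8);h[:396,:396]=a[:396,:396];h[:240,400:800]=b;cv2.imwrite('pics/m3.png',h)
print((w2px('side',p)-[220,130])*3.3)
E
```

```text
t 6.6 tcp [0.5935 0.1108 0.0968] scan [-0.0023  0.1343] yaxis -13.8 z [-0. -0. -1.] F [-0.4 -0.5 -0.1] op 0.0375
[215.14679096 232.19079127]
```

View pics/m3.png

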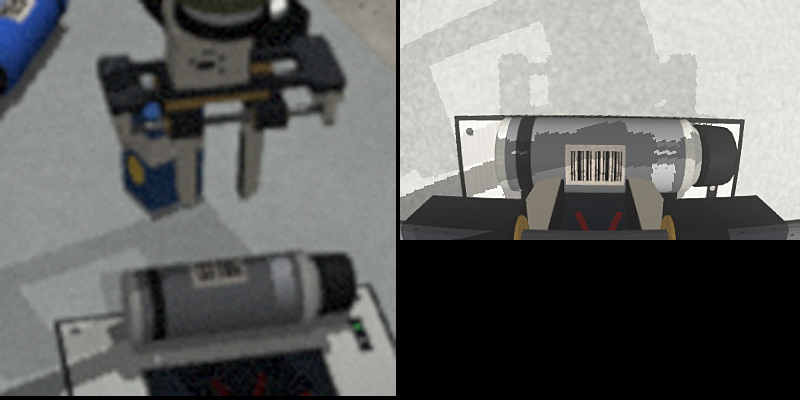

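Call:
carry_out --moves '[{"jaw": 0,"dx": 0,"dy": 0,"dz": 0,"yaw": 0},{"jaw": 0,"dx": 0,"dy": 0,"dz": 0,"yaw": 0},{"jaw": 0,"dx": 0,"dy": 0,"dz": 0,"yaw": 0},{"jaw": 0,"dx": 0,"dy": 0,"dz": 0,"yaw": 0}]'

```text
t: 7.2
tool_pos: [0.5936, 0.1108, 0.0971]
orientation: [2.471, 1.94, 0.0]
force: [0.6, -0.1, 1.4]
opening: 0.0002
gripper_force: 0.0
```

```bash
python3 - <<'E'
from h import *
s=st();p=s['tool_pos'];R=Ro.from_rotvec(s['orientation']).as_matrix()
snap('side','s4.png');m=camera_model('wrist');snap('wrist','w4.png')
a=cv2.imread('pics/s4.png');b=cv2.imread('pics/w4.png')
for dz,col in((0,(0,0,255)),(-.019,(0,255,0)),(-.03,(255,0,0))):
    q=p+R@[0,0,dz]
    cv2.circle(a,tuple(w2px('side',q).round().astype(int).tolist()),1,col,-1)
    x=m['view'][:3,:3]@q+m['view'][:3,3];v=np.array([x[0],-x[1],-x[2]]);rr=np.hypot(*v[:2]);th=np.arctan2(rr,v[2]);f=m['camera_matrix']
    uv=(f[0,0]*th*v[:2]/rr+f[:2,2]).round().astype(int);print(uv);cv2.circle(b,tuple(uv.tolist()),2,col,-1)
h=np.zeros((440,800,3),np.uint8);h[:440,:400]=cv2.resize(a[140:250,235:335],None,fx=4,fy=4,interpolation=cv2.INTER_CUBIC);h[:300,400:800]=b[120:420,80:480];cv2.imwrite('pics/m4.png',h)
E
```

```text
t 7.2 tcp [0.5936 0.1108 0.0971] scan [-0.0023  0.1343] yaxis -13.7 z [ 0. -0. -1.] F [ 0.6 -0.1  1.4] op 0.0002
[275 231]
[275 242]
[275 248]
```

View pics/m4.png

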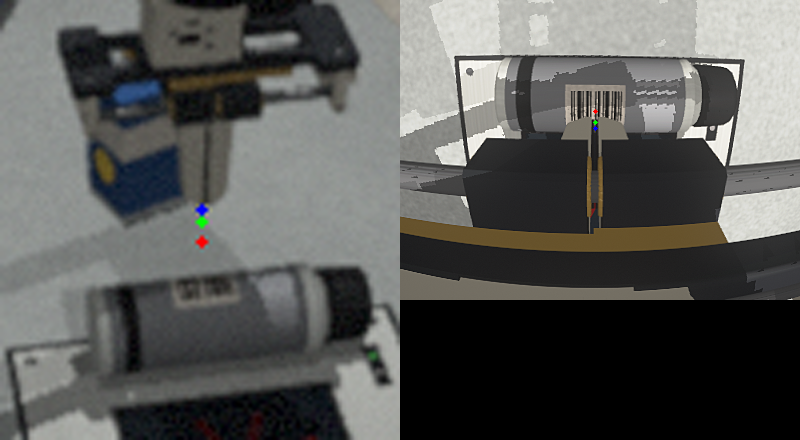

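Even shut, the side view puts the tips (crop (205,203)) about 30 mm above the reported TCP. The finger length itself looks normal, so the reported height appears biased low. I'll find the top of the can by touch, in fine steps.

Call:
carry_out --moves '[{"jaw": 0,"dx": -0.002,"dy": 0,"dz": 0.03,"yaw": 0},{"jaw": 0,"dx": 0,"dy": 0,"dz": 0.014,"yaw": 0},{"jaw": 0,"dx": 0,"dy": 0,"dz": 0.004,"yaw": 0},{"jaw": 0,"dx": 0,"dy": 0,"dz": 0.002,"yaw": 0},{"jaw": 0,"dx": 0,"dy": 0,"dz": 0,"yaw": 0}]'

```text
t: 7.92
tool_pos: [0.5937, 0.109, 0.0478]
orientation: [2.471, 1.939, 0.002]
force: [-0.1, -0.4, 0.4]
opening: 0.0005
gripper_force: 0.0
```

Call:
carry_out --moves '[{"jaw": 0,"dx": 0,"dy": 0,"dz": 0.001,"yaw": 0},{"jaw": 0,"dx": 0,"dy": 0,"dz": 0.001,"yaw": 0}]'

```text
t: 8.18
tool_pos: [0.5935, 0.1089, 0.0455]
orientation: [2.471, 1.939, 0.001]
force: [0.0, -0.1, -0.7]
opening: 0.0004
gripper_force: 0.0
```

Call:
carry_out --moves '[{"jaw": 0,"dx": 0,"dy": 0,"dz": 0.001,"yaw": 0},{"jaw": 0,"dx": 0,"dy": 0,"dz": 0.001,"yaw": 0}]'

```text
t: 8.43
tool_pos: [0.5931, 0.1089, 0.043]
orientation: [2.471, 1.94, -0.0]
force: [0.0, 0.2, -0.1]
opening: 0.0005
gripper_force: 0.0
```

Call:
carry_out --moves '[{"jaw": 0,"dx": 0,"dy": 0,"dz": 0.001,"yaw": 0},{"jaw": 0,"dx": 0,"dy": 0,"dz": 0.001,"yaw": 0}]'

```text
t: 8.68
tool_pos: [0.5931, 0.1088, 0.0409]
orientation: [2.471, 1.939, -0.0]
force: [0.0, 0.6, 0.1]
opening: 0.0005
gripper_force: 0.0
```

Call:
carry_out --moves '[{"jaw": 0,"dx": 0,"dy": 0,"dz": 0.001,"yaw": 0},{"jaw": 0,"dx": 0,"dy": 0,"dz": 0.001,"yaw": 0}]'

```text
t: 8.93
tool_pos: [0.5931, 0.1088, 0.0389]
orientation: [-2.471, -1.94, 0.0]
force: [-1.0, -0.9, 0.0]
opening: 0.0004
gripper_force: 0.0
```

Call:
carry_out --moves '[{"jaw": 0,"dx": 0,"dy": 0,"dz": 0.001,"yaw": 0},{"jaw": 0,"dx": 0,"dy": 0,"dz": 0,"yaw": 0}]'

```text
t: 9.18
tool_pos: [0.5931, 0.1088, 0.0379]
orientation: [-2.471, -1.94, 0.0]
force: [-0.3, 0.5, -0.0]
opening: 0.0008
gripper_force: 0.0
```

Call:
carry_out --moves '[{"jaw": 0,"dx": 0,"dy": 0,"dz": 0.001,"yaw": 0},{"jaw": 0,"dx": 0,"dy": 0,"dz": 0,"yaw": 0}]'

```text
t: 9.43
tool_pos: [0.5931, 0.1088, 0.0369]
orientation: [-2.471, -1.94, 0.0]
force: [-0.2, -0.0, 0.3]
opening: 0.0004
gripper_force: 0.0
```

Call:
carry_out --moves '[{"jaw": 0,"dx": 0,"dy": 0,"dz": 0.001,"yaw": 0},{"jaw": 0,"dx": 0,"dy": 0,"dz": 0,"yaw": 0}]'

```text
t: 9.68
tool_pos: [0.5931, 0.1088, 0.0359]
orientation: [-2.471, -1.94, 0.0]
force: [-0.6, -0.3, -0.3]
opening: 0.0003
gripper_force: 0.0
```

Call:
carry_out --moves '[{"jaw": 0,"dx": 0,"dy": 0,"dz": 0.001,"yaw": 0},{"jaw": 0,"dx": 0,"dy": 0,"dz": 0,"yaw": 0}]'

```text
t: 9.93
tool_pos: [0.5931, 0.1088, 0.0349]
orientation: [-2.471, -1.939, 0.0]
force: [-0.3, 0.3, 0.3]
opening: 0.0006
gripper_force: 0.0
```

```bash
python3 - <<'E'
from h import *
s=st();p=s['tool_pos'];snap('side','s5.png')
# finger pixels: diff between s4 (high) and s5 (low)
a=cv2.imread('pics/s4.png').astype(int);b=cv2.imread('pics/s5.png').astype(int)
print('proj tcp',w2px('side',p),'-.03',w2px('side',p+[0,0,.03]))
d=np.abs(a-b).sum(2)
for v in range(180,225): print(v,''.join('#' if x>60 else '.' for x in d[v,262:312]))
E
```

```text
t 9.93 tcp [0.5931 0.1088 0.0349] scan [-0.0023  0.1323] yaxis -13.8 z [-0. -0. -1.] F [-0.3  0.3  0.3] op 0.0006
proj tcp [284.84229102 217.49211186] -.03 [285.08622887 209.51959614]
180 #.#####........########...###########.............
181 ##.............###.#####.############......######.
182 ##.............##.######.#########################
183 ##...............#################################
184 #................#######.#########################
185 #................##########################..#....
186 ....####.......#..####################............
187 ..######.......#######################............
188 ..####.#.......#.#####################............
189 ................#####################.............
190 ................########...#####..................
191 ..................#############...................
192 ..................#############...................
193 ..............##.##############...................
194 ..........###.#..##############...................
195 ........##.......#############....................
196 .....#.#.........#############..
[... 858 characters left out ...]
.............#........#....##...........
213 ................##.....#..............#...........
214 .............#.#.#................................
215 .........#..#.....................................
216 ........#.#.......................................
217 .........................................#........
218 ........................................###..#....
219 #.#......................................###.##...
220 #.........................................##..#...
221 ...#..............................................
222 ..................................................
223 ..................................................
224 ..................................................
```

Call:
carry_out --moves '[{"jaw": 0,"dx": 0,"dy": 0,"dz": 0.001,"yaw": 0},{"jaw": 0,"dx": 0,"dy": 0,"dz": 0.001,"yaw": 0},{"jaw": 0,"dx": 0,"dy": 0,"dz": 0,"yaw": 0}]'

```text
t: 10.35
tool_pos: [0.593, 0.1088, 0.0329]
orientation: [-2.471, -1.939, 0.0]
force: [-0.1, 0.1, 0.2]
opening: 0.0003
gripper_force: 0.0
```

Call:
carry_out --moves '[{"jaw": 0,"dx": 0,"dy": 0,"dz": 0.001,"yaw": 0},{"jaw": 0,"dx": 0,"dy": 0,"dz": 0,"yaw": 0}]'

```text
t: 10.6
tool_pos: [0.5931, 0.1088, 0.0319]
orientation: [-2.471, -1.939, 0.0]
force: [0.6, 0.0, -0.1]
opening: 0.0004
gripper_force: 0.0
```

Call:
carry_out --moves '[{"jaw": 0,"dx": 0,"dy": 0,"dz": 0.001,"yaw": 0},{"jaw": 0,"dx": 0,"dy": 0,"dz": 0,"yaw": 0}]'

```text
t: 10.85
tool_pos: [0.5931, 0.1088, 0.0309]
orientation: [-2.471, -1.939, 0.0]
force: [-0.4, -0.1, 0.2]
opening: 0.0006
gripper_force: 0.0
```

Call:
carry_out --moves '[{"jaw": 0,"dx": 0,"dy": 0,"dz": 0.001,"yaw": 0},{"jaw": 0,"dx": 0,"dy": 0,"dz": 0,"yaw": 0}]'

```text
t: 11.1
tool_pos: [0.5931, 0.1088, 0.0299]
orientation: [-2.471, -1.939, 0.0]
force: [-0.9, -0.1, 0.8]
opening: 0.0002
gripper_force: 0.0
```

Call:
carry_out --moves '[{"jaw": 0,"dx": 0,"dy": 0,"dz": 0.001,"yaw": 0},{"jaw": 0,"dx": 0,"dy": 0,"dz": 0,"yaw": 0}]'

```text
t: 11.35
tool_pos: [0.593, 0.1088, 0.0289]
orientation: [-2.471, -1.94, 0.0]
force: [0.6, -1.5, -0.2]
opening: 0.0006
gripper_force: 0.0
```

Call:
carry_out --moves '[{"jaw": 0,"dx": 0,"dy": 0,"dz": 0.001,"yaw": 0},{"jaw": 0,"dx": 0,"dy": 0,"dz": 0,"yaw": 0}]'

```text
t: 11.6
tool_pos: [0.593, 0.1088, 0.0279]
orientation: [-2.471, -1.939, 0.0]
force: [-0.2, -0.6, -0.4]
opening: 0.0005
gripper_force: 0.0
```

```bash
python3 - <<'E'
from h import *
s=st();p=s['tool_pos'];snap('side','s6.png');snap('wrist','w6.png');snap('top','t6.png')
a=cv2.imread('pics/s6.png');b=cv2.imread('pics/w6.png');t=cv2.imread('pics/t6.png')
h=np.zeros((600,800,3),np.uint8);h[:300,:400]=cv2.resize(a[180:255,240:340],None,fx=4,fy=4,interpolation=cv2.INTER_CUBIC)
h[:300,400:]=b[120:420,80:480];h[300:,:400]=cv2.resize(t[140:215,250:350],None,fx=4,fy=4,interpolation=cv2.INTER_CUBIC);h[300:,400:]=cv2.resize(a[185:222,260:310],None,fx=8,fy=8,interpolation=cv2.INTER_CUBIC)[:300] if 0 else cv2.resize(a[185:222,260:310],(400,300),interpolation=cv2.INTER_CUBIC)
cv2.imwrite('pics/m6.png',h)
E
```

```text
t 11.6 tcp [0.593  0.1088 0.0279] scan [-0.0023  0.1323] yaxis -13.8 z [-0. -0. -1.] F [-0.2 -0.6 -0.4] op 0.0005
```

View pics/m6.png

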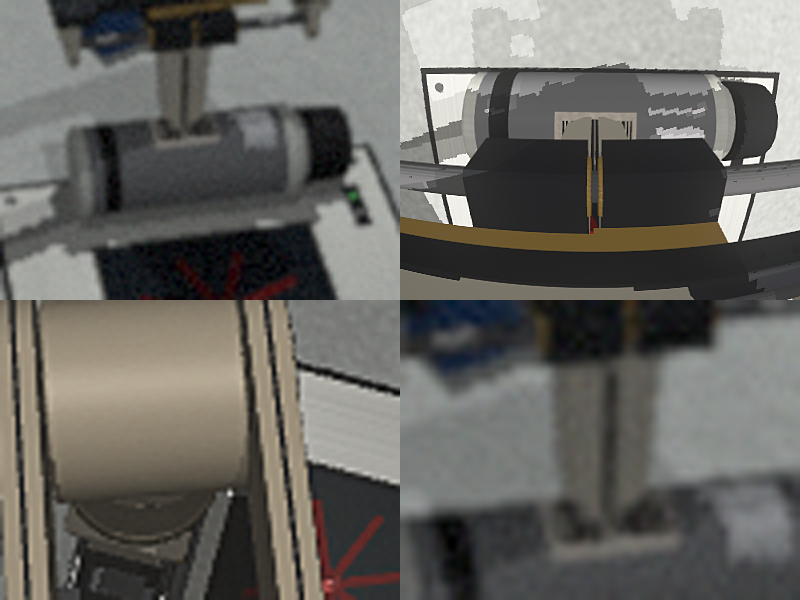

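The composite shows the shut tips (side crop (182,135)) just over the middle of the barcode, with white showing on all sides. Contact should be within a few millimetres.

Call:
carry_out --moves '[{"jaw": 0,"dx": 0,"dy": 0,"dz": 0.001,"yaw": 0},{"jaw": 0,"dx": 0,"dy": 0,"dz": 0,"yaw": 0}]'

```text
t: 12.0
tool_pos: [0.5931, 0.1088, 0.0269]
orientation: [-2.471, -1.939, 0.0]
force: [-0.3, 0.5, 0.1]
opening: 0.0002
gripper_force: 0.0
```

Call:
carry_out --moves '[{"jaw": 0,"dx": 0,"dy": 0,"dz": 0.001,"yaw": 0},{"jaw": 0,"dx": 0,"dy": 0,"dz": 0,"yaw": 0}]'

```text
t: 12.25
tool_pos: [0.5933, 0.109, 0.0266]
orientation: [-2.471, -1.94, -0.001]
force: [-1.8, 0.1, 3.8]
opening: 0.001
gripper_force: 2.4
```

Call:
carry_out --moves '[{"jaw": 0,"dx": 0,"dy": 0,"dz": 0.001,"yaw": 0},{"jaw": 0,"dx": 0,"dy": 0,"dz": 0,"yaw": 0}]'

```text
t: 12.5
tool_pos: [0.5935, 0.1094, 0.0265]
orientation: [-2.471, -1.94, -0.001]
force: [-5.2, 1.8, 11.3]
opening: 0.0005
gripper_force: 5.7
```

Contact is at reported z = 0.0266, with 11 N at about 1.5 mm of press. The first stroke follows.

Call:
carry_out --moves '[{"jaw": 0,"dx": -0.004,"dy": 0,"dz": 0,"yaw": 0},{"jaw": 0,"dx": -0.005,"dy": 0,"dz": 0,"yaw": 0},{"jaw": 0,"dx": -0.005,"dy": 0,"dz": 0,"yaw": 0},{"jaw": 0,"dx": -0.005,"dy": 0,"dz": 0,"yaw": 0},{"jaw": 0,"dx": 0,"dy": 0,"dz": 0,"yaw": 0}]'

```text
t: 13.12
tool_pos: [0.5886, 0.0906, 0.0265]
orientation: [-2.471, -1.939, -0.001]
force: [-7.1, 1.2, 12.5]
opening: 0.0007
gripper_force: 6.2
```

```bash
cat >> h.py <<'E'
def canshift(f):
    snap('side',f);a=cv2.imread('pics/s6.png');b=cv2.imread('pics/'+f)
    for n,(x0,x1,y0,y1) in dict(cap=(312,332,203,227),near=(255,274,207,238)).items():
        r=cv2.matchTemplate(b[y0-10:y1+70,x0-40:x1+30],a[y0:y1,x0:x1],cv2.TM_CCOEFF_NORMED);_,mx,_,(u,v)=cv2.minMaxLoc(r)
        def sub(l,i): 
            if 0<i<len(l)-1: return i+.5*(l[i-1]-l[i+1])/(l[i-1]-2*l[i]+l[i+1])
            return i
        du,dv=sub(r[v],u)-40,sub(r[:,u],v)-10
        c=np.array([(x0+x1)/2,(y0+y1)/2]);z=.0325
        print(n,round(mx,3),'px',round(du,2),round(dv,2),'shift scan mm',((sc(px2w('side',*(c+[du,dv]),z))-sc(px2w('side',*c,z)))*1e3).round(1))
E
python3 - <<'E'
from h import *
st();canshift('a1.png')
E
```

```text
t 13.12 tcp [0.5886 0.0906 0.0265] scan [-0.0022  0.1135] yaxis -13.8 z [ 0.     0.001 -1.   ] F [-7.1  1.2 12.5] op 0.0007
cap 0.957 px 0.92 1.97 shift scan mm [ 0.3 -9. ]
near 0.941 px 0.77 2.21 shift scan mm [ 0.5 -9.7]
```

Clean rolling: the finger moved 19 mm, the can 9.4 mm, and the force stayed steady. I'll continue.

Call:
carry_out --moves '[{"jaw": 0,"dx": -0.005,"dy": 0,"dz": 0,"yaw": 0},{"jaw": 0,"dx": -0.005,"dy": 0,"dz": 0,"yaw": 0},{"jaw": 0,"dx": 0,"dy": 0,"dz": 0,"yaw": 0}]'

```text
t: 13.55
tool_pos: [0.5862, 0.0809, 0.0265]
orientation: [-2.471, -1.939, -0.001]
force: [-7.0, 1.6, 12.7]
opening: 0.0005
gripper_force: 6.2
```

Call:
carry_out --moves '[{"jaw": 0,"dx": -0.005,"dy": 0,"dz": 0,"yaw": 0},{"jaw": 0,"dx": 0,"dy": 0,"dz": 0,"yaw": 0}]'

```text
t: 13.8
tool_pos: [0.5849, 0.076, 0.0263]
orientation: [-2.471, -1.939, -0.0]
force: [-5.9, 0.8, 11.2]
opening: 0.0007
gripper_force: 5.7
```

```bash
python3 - <<'E'
from h import *
st();canshift('a2.png')
E
```

```text
t 13.8 tcp [0.5849 0.076  0.0263] scan [-0.0022  0.0984] yaxis -13.8 z [-0.  0. -1.] F [-5.9  0.8 11.2] op 0.0007
cap 0.938 px 1.64 3.73 shift scan mm [  0.3 -16.9]
near 0.882 px 1.24 3.87 shift scan mm [  0.5 -17. ]
```

Call:
carry_out --moves '[{"jaw": 0,"dx": 0,"dy": 0,"dz": -0.008,"yaw": 0},{"jaw": 0,"dx": 0.021,"dy": 0,"dz": 0,"yaw": 0},{"jaw": 0,"dx": 0,"dy": 0,"dz": 0,"yaw": 0},{"jaw": 0,"dx": 0,"dy": 0,"dz": 0.005,"yaw": 0},{"jaw": 0,"dx": 0,"dy": 0,"dz": 0.003,"yaw": 0},{"jaw": 0,"dx": 0,"dy": 0,"dz": 0,"yaw": 0}]'

```text
t: 14.6
tool_pos: [0.5902, 0.0967, 0.0262]
orientation: [-2.471, -1.939, -0.001]
force: [-5.1, 2.6, 12.0]
opening: 0.0001
gripper_force: 6.3
```

```bash
python3 - <<'E'
from h import *
st();canshift('a3.png')
E
```

```text
t 14.6 tcp [0.5902 0.0967 0.0262] scan [-0.0022  0.1198] yaxis -13.7 z [ 0.     0.001 -1.   ] F [-5.1  2.6 12. ] op 0.0001
cap 0.942 px 1.68 3.67 shift scan mm [  0.4 -16.7]
near 0.941 px 1.08 3.45 shift scan mm [  0.4 -15.1]
```

Call:
carry_out --moves '[{"jaw": 0,"dx": -0.005,"dy": 0,"dz": 0,"yaw": 0},{"jaw": 0,"dx": -0.005,"dy": 0,"dz": 0,"yaw": 0},{"jaw": 0,"dx": -0.005,"dy": 0,"dz": 0,"yaw": 0},{"jaw": 0,"dx": -0.005,"dy": 0,"dz": 0,"yaw": 0},{"jaw": 0,"dx": -0.005,"dy": 0,"dz": 0,"yaw": 0},{"jaw": 0,"dx": -0.005,"dy": 0,"dz": 0,"yaw": 0},{"jaw": 0,"dx": -0.005,"dy": 0,"dz": 0,"yaw": 0},{"jaw": 0,"dx": -0.005,"dy": 0,"dz": 0,"yaw": 0}]'

```text
t: 15.65
tool_pos: [0.5802, 0.0576, 0.0263]
orientation: [-2.471, -1.939, 0.0]
force: [-8.6, 1.8, 14.5]
opening: 0.0003
gripper_force: 7.4
```

Call:
carry_out --moves '[{"jaw": 0,"dx": 0,"dy": 0,"dz": 0,"yaw": 0},{"jaw": 0,"dx": 0,"dy": 0,"dz": -0.008,"yaw": 0},{"jaw": 0,"dx": 0.02,"dy": 0,"dz": 0,"yaw": 0},{"jaw": 0,"dx": 0,"dy": 0,"dz": 0,"yaw": 0},{"jaw": 0,"dx": 0,"dy": 0,"dz": 0.005,"yaw": 0},{"jaw": 0,"dx": 0,"dy": 0,"dz": 0.003,"yaw": 0},{"jaw": 0,"dx": 0,"dy": 0,"dz": 0,"yaw": 0}]'

```text
t: 16.52
tool_pos: [0.5854, 0.0772, 0.0261]
orientation: [-2.471, -1.939, -0.001]
force: [-5.7, 2.5, 13.0]
opening: 0.0005
gripper_force: 6.4
```

```bash
python3 - <<'E'
from h import *
st();canshift('a4.png')
E
```

```text
t 16.52 tcp [0.5854 0.0772 0.0261] scan [-0.002   0.0998] yaxis -13.7 z [ 0.     0.001 -1.   ] F [-5.7  2.5 13. ] op 0.0005
cap 0.929 px 3.47 8.01 shift scan mm [  0.4 -36. ]
near 0.825 px 2.21 8.13 shift scan mm [  0.  -35.1]
```

Call:
carry_out --moves '[{"jaw": 0,"dx": -0.005,"dy": 0,"dz": 0,"yaw": 0},{"jaw": 0,"dx": -0.005,"dy": 0,"dz": 0,"yaw": 0},{"jaw": 0,"dx": -0.005,"dy": 0,"dz": 0,"yaw": 0},{"jaw": 0,"dx": -0.005,"dy": 0,"dz": 0,"yaw": 0},{"jaw": 0,"dx": -0.005,"dy": 0,"dz": 0,"yaw": 0},{"jaw": 0,"dx": -0.005,"dy": 0,"dz": 0,"yaw": 0},{"jaw": 0,"dx": -0.005,"dy": 0,"dz": 0,"yaw": 0},{"jaw": 0,"dx": -0.005,"dy": 0,"dz": 0,"yaw": 0}]'

```text
t: 17.58
tool_pos: [0.5754, 0.0381, 0.0263]
orientation: [-2.471, -1.939, 0.0]
force: [-8.5, 1.8, 15.0]
opening: 0.0006
gripper_force: 7.8
```

Call:
carry_out --moves '[{"jaw": 0,"dx": 0,"dy": 0,"dz": 0,"yaw": 0},{"jaw": 0,"dx": 0,"dy": 0,"dz": -0.008,"yaw": 0},{"jaw": 0,"dx": 0.02,"dy": 0,"dz": 0,"yaw": 0},{"jaw": 0,"dx": 0,"dy": 0,"dz": 0,"yaw": 0},{"jaw": 0,"dx": 0,"dy": 0,"dz": 0.005,"yaw": 0},{"jaw": 0,"dx": 0,"dy": 0,"dz": 0.003,"yaw": 0},{"jaw": 0,"dx": 0,"dy": 0,"dz": 0,"yaw": 0}]'

```text
t: 18.45
tool_pos: [0.5806, 0.0578, 0.0261]
orientation: [-2.471, -1.939, -0.001]
force: [-6.5, 1.8, 13.2]
opening: 0.0
gripper_force: 6.4
```

```bash
python3 - <<'E'
from h import *
st();canshift('a5.png')
E
```

```text
t 18.45 tcp [0.5806 0.0578 0.0261] scan [-0.0019  0.0797] yaxis -13.7 z [ 0.     0.001 -1.   ] F [-6.5  1.8 13.2] op 0.0
cap 0.925 px 5.25 13.09 shift scan mm [ -0.4 -57.9]
near 0.806 px 3.49 11.93 shift scan mm [  0.7 -51.2]
```

Call:
carry_out --moves '[{"jaw": 0,"dx": -0.005,"dy": 0,"dz": 0,"yaw": 0},{"jaw": 0,"dx": -0.005,"dy": 0,"dz": 0,"yaw": 0},{"jaw": 0,"dx": -0.005,"dy": 0,"dz": 0,"yaw": 0},{"jaw": 0,"dx": -0.005,"dy": 0,"dz": 0,"yaw": 0},{"jaw": 0,"dx": -0.005,"dy": 0,"dz": 0,"yaw": 0},{"jaw": 0,"dx": -0.005,"dy": 0,"dz": 0,"yaw": 0},{"jaw": 0,"dx": -0.005,"dy": 0,"dz": 0,"yaw": 0},{"jaw": 0,"dx": -0.005,"dy": 0,"dz": 0,"yaw": 0}]'

```text
t: 19.5
tool_pos: [0.5706, 0.0187, 0.0264]
orientation: [-2.471, -1.939, 0.0]
force: [-9.3, 1.4, 15.8]
opening: 0.0008
gripper_force: 8.0
```

Call:
carry_out --moves '[{"jaw": 0,"dx": 0,"dy": 0,"dz": 0,"yaw": 0},{"jaw": 0,"dx": 0,"dy": 0,"dz": -0.008,"yaw": 0},{"jaw": 0,"dx": 0.02,"dy": 0,"dz": 0,"yaw": 0},{"jaw": 0,"dx": 0,"dy": 0,"dz": 0,"yaw": 0},{"jaw": 0,"dx": 0,"dy": 0,"dz": 0.005,"yaw": 0},{"jaw": 0,"dx": 0,"dy": 0,"dz": 0.003,"yaw": 0},{"jaw": 0,"dx": 0,"dy": 0,"dz": 0,"yaw": 0}]'

```text
t: 20.38
tool_pos: [0.5759, 0.0383, 0.0261]
orientation: [-2.471, -1.939, -0.001]
force: [-5.9, 2.4, 12.1]
opening: 0.0003
gripper_force: 6.4
```

```bash
python3 - <<'E'
from h import *
st();canshift('a6.png')
E
```

```text
t 20.38 tcp [0.5759 0.0383 0.0261] scan [-0.0018  0.0597] yaxis -13.7 z [-0.     0.001 -1.   ] F [-5.9  2.4 12.1] op 0.0003
cap 0.934 px 7.3 17.81 shift scan mm [ -0.2 -78. ]
near 0.829 px 4.81 17.87 shift scan mm [ -0.1 -75.5]
```

Call:
carry_out --moves '[{"jaw": 0,"dx": -0.005,"dy": 0,"dz": 0,"yaw": 0},{"jaw": 0,"dx": -0.005,"dy": 0,"dz": 0,"yaw": 0},{"jaw": 0,"dx": -0.005,"dy": 0,"dz": 0,"yaw": 0},{"jaw": 0,"dx": -0.005,"dy": 0,"dz": 0,"yaw": 0},{"jaw": 0,"dx": -0.005,"dy": 0,"dz": 0,"yaw": 0},{"jaw": 0,"dx": -0.005,"dy": 0,"dz": 0,"yaw": 0},{"jaw": 0,"dx": -0.005,"dy": 0,"dz": 0,"yaw": 0},{"jaw": 0,"dx": -0.005,"dy": 0,"dz": 0,"yaw": 0}]'

```text
t: 21.42
tool_pos: [0.5658, -0.0008, 0.0263]
orientation: [-2.471, -1.939, 0.0]
force: [-8.9, 2.6, 16.8]
opening: 0.0006
gripper_force: 8.3
```

Call:
carry_out --moves '[{"jaw": 0,"dx": 0,"dy": 0,"dz": 0,"yaw": 0},{"jaw": 0,"dx": 0,"dy": 0,"dz": -0.008,"yaw": 0},{"jaw": 0,"dx": 0.014,"dy": 0,"dz": 0,"yaw": 0},{"jaw": 0,"dx": 0,"dy": 0,"dz": 0,"yaw": 0},{"jaw": 0,"dx": 0,"dy": 0,"dz": 0.005,"yaw": 0},{"jaw": 0,"dx": 0,"dy": 0,"dz": 0.003,"yaw": 0},{"jaw": 0,"dx": 0,"dy": 0,"dz": 0,"yaw": 0}]'

```text
t: 22.3
tool_pos: [0.5697, 0.013, 0.0264]
orientation: [-2.471, -1.939, -0.0]
force: [-8.2, 1.8, 16.2]
opening: 0.0004
gripper_force: 8.2
```

```bash
python3 - <<'E'
from h import *
st();canshift('a7.png')
E
```

```text
t 22.3 tcp [0.5697 0.013  0.0264] scan [-0.0016  0.0336] yaxis -13.7 z [-0.  0. -1.] F [-8.2  1.8 16.2] op 0.0004
cap 0.898 px 9.3 22.5 shift scan mm [  0.  -97.6]
near 0.833 px 6.09 22.71 shift scan mm [ -0.2 -94.9]
```

Call:
carry_out --moves '[{"jaw": 0,"dx": -0.004,"dy": 0,"dz": 0,"yaw": 0},{"jaw": 0,"dx": -0.004,"dy": 0,"dz": 0,"yaw": 0},{"jaw": 0,"dx": -0.002,"dy": 0,"dz": 0,"yaw": 0},{"jaw": 0,"dx": 0,"dy": 0,"dz": 0,"yaw": 0},{"jaw": 0,"dx": 0,"dy": 0,"dz": -0.003,"yaw": 0},{"jaw": 0,"dx": 0,"dy": 0,"dz": -0.04,"yaw": 0},{"jaw": 0,"dx": 0,"dy": 0,"dz": -0.06,"yaw": 0},{"jaw": 0,"dx": 0,"dy": 0,"dz": -0.06,"yaw": 0}]'

```text
t: 23.35
tool_pos: [0.5665, 0.0028, 0.1887]
orientation: [-2.471, -1.939, 0.002]
force: [0.2, -0.8, -0.3]
opening: 0.0004
gripper_force: 0.0
```

Call:
carry_out --moves '[{"jaw": 0,"dx": 0.06,"dy": 0,"dz": 0,"yaw": 0},{"jaw": 0,"dx": 0.06,"dy": 0,"dz": 0,"yaw": 0},{"jaw": 0,"dx": 0.06,"dy": 0,"dz": 0,"yaw": 0},{"jaw": 0,"dx": 0.06,"dy": 0,"dz": 0,"yaw": 0},{"jaw": 0,"dx": 0,"dy": 0,"dz": 0,"yaw": 0}]'

```text
t: 23.98
tool_pos: [0.6235, 0.2402, 0.1858]
orientation: [-2.466, -1.944, 0.003]
force: [0.3, -0.1, -0.1]
opening: 0.0006
gripper_force: 0.0
```

```bash
python3 - <<'E'
from h import *
st();canshift('a8.png');canshift('a9.png')
# top view: label-white pixels anywhere on the can, and can outline on glass
im=snap('top','t9.png').astype(int);o=cv2.imread('pics/t0.png')[:,:,::-1].astype(int)
d=np.abs(im-o).sum(2)
for n,p in(('newcan',np.array([.5636,.0,.0325])),):
    e=np.array([np.cos(TH),np.sin(TH)]);f=np.array([-np.sin(TH),np.cos(TH)])
    for ax in(-.05,0,.05):
        row=[]
        for y in np.arange(-.04,.10,.004):
            q=np.r_[C+ax*e+y*f,.045];u,v=w2px('top',q).round().astype(int);row.append(int(im[v,u].mean()))
        print(ax,row)
E
```

```text
t 23.98 tcp [0.6235 0.2402 0.1858] scan [-0.0049  0.2671] yaxis -13.5 z [-0.002  0.    -1.   ] F [ 0.3 -0.1 -0.1] op 0.0006
cap 0.852 px 10.22 23.62 shift scan mm [   1.3 -102.4]
near 0.617 px 6.08 18.76 shift scan mm [  2.7 -79.6]
cap 0.853 px 10.22 23.63 shift scan mm [   1.2 -102.5]
near 0.631 px 6.14 19.13 shift scan mm [  2.6 -81.1]
-0.05 [53, 52, 54, 54, 52, 51, 64, 58, 50, 76, 87, 96, 102, 85, 113, 129, 106, 127, 116, 103, 100, 97, 81, 73, 53, 52, 59, 60, 60, 53, 38, 200, 194, 81, 84]
0 [48, 48, 49, 50, 51, 54, 60, 64, 44, 71, 81, 92, 94, 99, 105, 115, 114, 113, 108, 97, 93, 82, 79, 71, 46, 48, 55, 55, 57, 53, 157, 192, 180, 181, 178]
0.05 [45, 46, 43, 45, 45, 47, 47, 47, 38, 68, 83, 91, 98, 99, 106, 111, 115, 112, 108, 97, 93, 86, 77, 63, 43, 45, 53, 51, 51, 51, 105, 185, 175, 175, 173]
```

```bash
python3 - <<'E'
from h import *
def ctr(f,lo,hi):
    im=cv2.cvtColor(cv2.imread('pics/'+f),cv2.COLOR_BGR2GRAY).astype(np.float32)
    e=np.array([np.cos(TH),np.sin(TH)]);g=np.array([-np.sin(TH),np.cos(TH)]);ys=np.arange(lo,hi,.001)
    for ax in(-.045,.045):
        uv=np.array([w2px('top',np.r_[C+ax*e+y*g,.045]) for y in ys],np.float32)
        r=cv2.remap(im,uv[:,:1],uv[:,1:],cv2.INTER_LINEAR).ravel();dr=np.gradient(cv2.GaussianBlur(r[None],(7,1),0).ravel())
        i=np.argsort(-np.abs(dr))[:8];print(f,ax,[(round(float(ys[k]),3),round(float(dr[k]),1)) for k in i])
ctr('t0.png',.075,.175);ctr('t9.png',-.02,.068)
E
```

```text
t0.png -0.045 [(0.081, 32.8), (0.082, 30.0), (0.09, -28.2), (0.08, 26.5), (0.089, -25.8), (0.091, -23.3), (0.083, 19.8), (0.088, -17.1)]
t0.png 0.045 [(0.081, 35.4), (0.08, 34.3), (0.082, 25.6), (0.089, -25.4), (0.079, 23.0), (0.088, -22.0), (0.09, -21.3), (0.091, -13.5)]
t9.png -0.045 [(-0.005, 5.7), (-0.004, 5.1), (-0.006, 4.9), (0.053, -4.5), (0.054, -4.2), (0.052, -4.1), (-0.003, 4.0), (0.051, -3.5)]
t9.png 0.045 [(-0.007, 8.7), (-0.006, 7.9), (-0.008, 6.7), (-0.005, 5.9), (-0.011, -4.6), (-0.012, -4.4), (-0.004, 4.2), (0.053, -4.1)]
```

The can is centred at y ≈ 24 mm on the glass, has moved about 102 mm, and is straight, still and clear of the hand. Handing in.

```bash
python3 -c "
from plant import *
print(close_job())"
```

```text
the job is handed in; nothing more can be done
None
```

I rolled the grey can about 102 mm (half a turn) onto the glass and handed the job in: it rests still, about 24 mm from the glass centre with the hand clear; the barcode facing down is inferred from no-slip rolling, since it can't be seen from above.

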